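# Rest the washed drawer pull on the dispenser's dome to dry

### The job

The bare aluminium drawer pull has just been washed and should dry up off the glass. Balance it, mounting feet up and nearly level, at its middle on the domed cap of the black washer dispenser, let go, and leave the dispenser standing where it is. The black drawer pull and the flat-lidded jar are not the ones meant.

Things in the scene. Friction and masses are not known exactly. Their poses are not given: they have to be found in the camera images.
- pull_mid (a point): Centre of the bar of the loose bare-aluminium drawer pull, about 110 g. Bar 120 mm long (x axis), 24 wide (y), 12 thick (z, up), lying flat; two round feet, 16 mm across, 18 tall, stand up from it 48 mm either side of the middle. This point is midway between the feet, 6 mm above the flat underside; the weight is centred here in plan, 3 mm higher. A black pull of the same shape is a bystander.
- dome_top (a point): Highest point (z up) of the domed cap of the black push dispenser of washers, 85 mm above the bench. The cap is 72 mm across, part of a sphere of 70 mm radius, and stiff. The black drum, 76 mm across, stands loose, about 800 g; a small chute at its foot reaches 57 mm from the axis along this point's -x. The other small things near it are lower than 65 mm.

How it is judged (in metres and radians):
On the way:
1. the aluminium pull is lifted well off the glass (height (world z) of pull_mid above 0.06 m), for 0.2 s.
At the end, for the whole second after the job is handed in: The aluminium pull rests alone on the dome: its middle within 20 mm of the dome's top in plan and 0 to 12 mm above it, feet up, within 15 degrees of level, slower than 30 mm/s; the dispenser is upright within 5 degrees, its top within 25 mm of its start (horizontal distance between pull_mid and dome_top below 0.02 m and z of pull_mid in the frame of dome_top between 0 and 0.012 m and angle between pull_mid's own z axis and vertical below 0.26 rad and angle between dome_top's own z axis and vertical below 0.09 rad and distance of dome_top from where it was at the start of the episode below 0.025 m and linear speed of pull below 0.03 m/s); the robot touches nothing.
It also fails if it takes over 40 s, if anything falls off the work surface, if the arm or the gripper's body presses on something with over 40 N, if the wrist force passes 120 N, or if a joint passes its speed limit or range.

### The arm

A 6-joint arm with a two-finger parallel gripper is mounted at the origin on the work surface. World frame = base frame: x ahead of the robot, y to its left, z up, the work surface at z = 0. Lengths are in m, angles in degrees, forces in N, time in s.
With the tool pointing down it reaches from about 0.375 to 0.9 m from the base axis. Payload 3.1 kg.
Tool frame: the origin (TCP) lies between the finger pads; the fingertips stand 22 mm ahead of it and the grasp point (between the pads) lies 3 mm ahead of it; z points along the fingers, y is the line along which they close (so a half turn about z gives the same grasp; the last joint's range is limited). The gripper opens to 87 mm and grips with 3 to 60 N. Pads are 19 mm wide; open, the fingers measure 117 mm over their backs; the gripper's body (75 mm by 190 mm) begins 51 mm behind the grasp point.
Start: joints at [-10.227, 30.224, 82.088, -0, 67.689, -10.227], TCP at [0.625, 0, 0.245] pointing down, gripper open.
Joint ranges: [-176.69, 176.69], [-43.24, 126.21], [12.49, 139.97], [-82, 262], [0, 151.66], [-163.58, 163.58]. Speed limits (degrees/s): [159.86, 159.86, 180, 180, 180, 180].

### API

Orientations are given as a 3x3 rotation matrix whose columns are the frame's x, y, z axes.
In Python, from rig import bot, capture, search_frame, outline_of, spot_point gives the robot as it stands.
- The arm moves only by the tool jog_arm, never from a script. Its argument "rows" is text: rows parted by semicolons, each of 7 numbers parted by spaces: the opening, from 0 (shut) to 1 (fully open), then the shift along the tool's x, y, z as a fraction of full scale, then the turn, a rotation vector about the tool's x, y, z as a fraction of full scale. A call has 1 to 20 rows; each row is the pose to reach, as a shift and turn from the pose commanded when the call began, along the tool's axes at that moment; what a row does not reach only later rows make up. Full scale, the value 1, is 0.5 m for a shift and pi/4 rad for a turn. A row lasts 1/12 s, in which the tool goes at most 41.7 mm and 7.16 degrees, less where a joint would pass 70% of its speed; a pose out of reach is approached as far as the arm can. A call with a number of a shift or a turn outside -1 to 1 is refused whole. A call with a gripper value outside its range is refused whole. The fingers move at their own pace and stop on an object; the grip force is fixed at half the most. Time passes only in rows, so rows that repeat a pose let the fingers close. It gives the time, the measured TCP pose, the force, the opening and the grip force at its end, in the units of the state.
- bot.read_state(): the state, without advancing time (a new reading comes with each control period).
- capture(name): name is "scene" or "side" or "wrist"; returns a dict with "pixels" (480x640x3 uint8, red, green, blue), "fx", "fy", "cx", "cy" (pixels), "R" (3x3) and "t" (3): a world point X has camera coordinates R X + t; the wrist camera has in their place "mount" (4x4, takes a point from camera to tool coordinates, whose origin is the TCP and whose axes are the flange's). Camera axes: x right, y down, z forward; pixel columns grow to the right and rows downward; lengths in m; the calibration is good to about 2 mm. A picture is of the moment at which its call begins: read the wrist's pose just before it. There is no depth.
- bot.hand_in(): hands the job in; it is judged then, once.
Trained networks look in a picture, given as the dict that the camera call returned (one of the last four; its "shot" number tells which), for a name from the list of things; names that differ only in an ending like _2 or _b are one class to them, and where a whole thing is asked for, a point or a joint stands for the part that bears it (a point fixed in the world has none). Each returns a list of dicts, best first, with "conf" (0 to 1); they miss things now and then, are a little off and sometimes report something else, mostly with a low value. They report only what shows in the picture. A call takes as long as a camera call.
- search_frame(label, picture): "point" ([x, y, z] in m, in world coordinates, good to about 4 mm: the middle of the surface that is visible of it).
- outline_of(label, picture): "region" (480x640 bool, what is visible of it).
- spot_point(label, picture): "point" ([x, y, z] in m, in world coordinates, good to about 4 mm: a listed point, or the origin of a listed thing).
The state is a dict: "time_s": time; "joint_positions": joint angles; "qvel": joint speeds; "tau": joint torques, N m; "position": TCP position; "tcp_rot": TCP orientation; "force": force on the tool from outside, world axes, zero at the start; "moment": the same for the moment, N m; "opening": opening from 0.0 (shut) to 1.0 (fully open); "grasp_force": force on a finger pad.
Only numpy, scipy, OpenCV 4.12 (cv2) and the standard library are available. Lean on these libraries where they do the work, as an engineer would, in place of code of your own. Each camera call takes 0.05 s, during which the arm holds its last target. There are 200 camera calls.

## Working session

There is one attempt and no reset: what is moved stays moved. The work goes in short steps, Python scripts to look and compute and a tool call to move; the robot and the scene stay as the last step left them, time stands still between calls to the robot, and variables do not carry over. Pictures are saved under pics/ and viewed, at most 10 in all, crops included, and the job is handed in when it is done.

Besides the shell and the picture viewer there is one more tool, called in YAML: its name, and indented under it one key for each argument. jog_arm: Moves the arm, as the interface text tells. Its arguments: {"type":"object","properties":{"rows":{"type":"string"}},"required":["rows"]}

```bash
mkdir -p pics; ls
python3 - <<'E'
from rig import bot,capture,search_frame,outline_of,spot_point
import cv2,numpy as np
s=bot.read_state();print(s['time_s'],s['position'],np.round(s['tcp_rot'],3).tolist(),s['opening'])
ims=[]
for n in("scene","side"):
    p=capture(n);im=cv2.cvtColor(p["pixels"],cv2.COLOR_RGB2BGR)
    for l in("pull_mid","dome_top"):
        for d in spot_point(l,p)[:3]:print(n,l,'spot',np.round(d["point"],4),round(d["conf"],2))
        for d in search_frame(l,p)[:3]:print(n,l,'search',np.round(d["point"],4),round(d["conf"],2))
        for d in outline_of(l,p)[:3]:
            m=d["region"];ys,xs=np.nonzero(m);print(n,l,'outl',xs.mean().round(1),ys.mean().round(1),m.sum(),round(d["conf"],2), p["pixels"][m].mean(0).round())
    cv2.imwrite(f"pics/{n}0.png",im)
E
```

```text
pics
0.0 [6.24306476e-01 1.26768487e-04 2.43597742e-01] [[-0.0, 1.0, -0.002], [1.0, 0.0, 0.0], [0.0, -0.002, -1.0]] 1.0010316965051564
scene pull_mid spot [ 0.4531 -0.1528  0.0063] 0.71
scene pull_mid spot [0.4611 0.1983 0.0852] 0.21
scene pull_mid search [ 0.4579 -0.1561  0.0111] 0.64
scene pull_mid outl 207.9 264.8 1101 0.74 [147. 148. 138.]
scene dome_top spot [0.4571 0.1995 0.0856] 0.82
scene dome_top search [0.4768 0.1747 0.0691] 0.71
scene dome_top outl 377.4 163.6 606 0.78 [34. 34. 33.]
side pull_mid spot [ 0.4579 -0.1554  0.0013] 0.62
side pull_mid search [ 0.4559 -0.1594  0.0094] 0.88
side pull_mid outl 254.1 356.5 1243 0.96 [159. 158. 152.]
side dome_top spot [0.4595 0.1962 0.0885] 0.59
side dome_top search [0.4561 0.1719 0.057 ] 0.79
side dome_top outl 237.7 196.0 1916 0.97 [28. 28. 27.]
```

View pics/scene0.png

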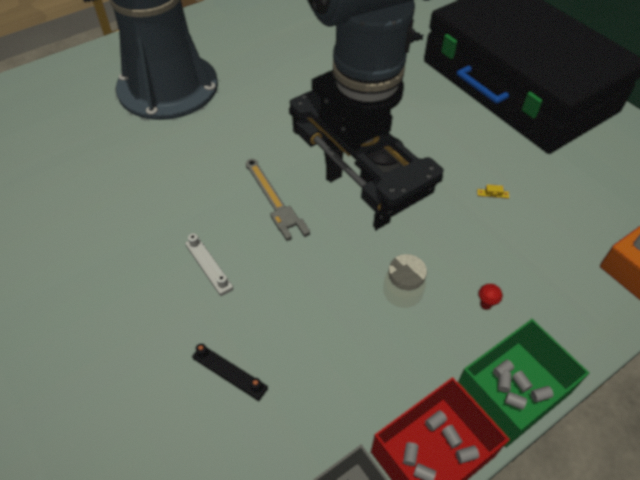

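View pics/side0.png

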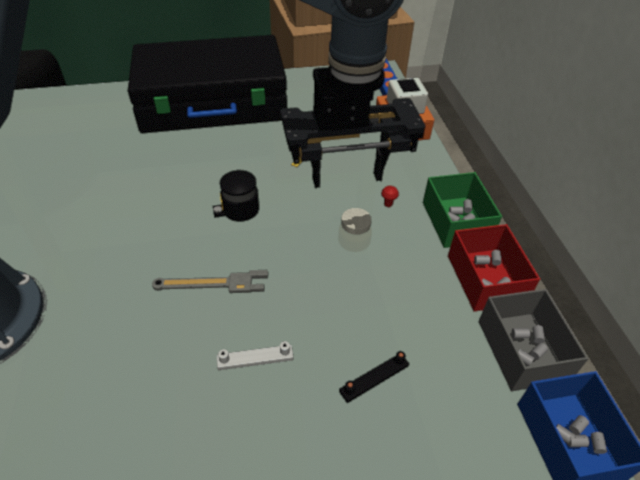

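The side view shows the aluminium pull at about (255,357), feet at (223,356) and (286,348). The dispenser is at (238,195) with its chute pointing left, and the suitcase front is at y≈127 px. The scene view has the pull at (208,265), and the gripper hides the dispenser there.

```bash
cat > h.py <<'E'
import numpy as np,cv2
from rig import bot,capture,search_frame,outline_of,spot_point
def cam(p,s=None):
    if "R" in p: R,t=np.array(p["R"]),np.array(p["t"])
    else:
        M=np.array(p["mount"]);T=np.eye(4);T[:3,:3]=s["tcp_rot"];T[:3,3]=s["position"]
        C=np.linalg.inv(T@M);R,t=C[:3,:3],C[:3,3]
    return R,t
def px2w(p,uv,z,s=None):
    R,t=cam(p,s);uv=np.atleast_2d(uv).astype(float)
    d=np.c_[(uv[:,0]-p["cx"])/p["fx"],(uv[:,1]-p["cy"])/p["fy"],np.ones(len(uv))]@R
    o=-R.T@t
    return o+d*((z-o[2])/d[:,2])[:,None]
def look(n):
    s=bot.read_state();p=capture(n);return s,p
def bar(p,s,z=0.012,label="pull_mid"):
    o=outline_of(label,p)
    for d in o[:2]:
        ys,xs=np.nonzero(d["region"]);w=px2w(p,np.c_[xs,ys],z,s)[:,:2]
        r=cv2.minAreaRect((w*1000).astype(np.float32))
        c=w-w.mean(0);a=np.linalg.svd(c,full_matrices=False)[2][0]
        print('bar conf',round(d["conf"],2),'rect',np.round(r[0],1),np.round(r[1],1),round(r[2],1),'pca',np.round(np.degrees(np.arctan2(a[1],a[0])),1))
E
python3 - <<'E'
from h import *
for n in("side","scene"):
    s,p=look(n);bar(p,s)
    if n=="side":
        print('case',px2w(p,[(140,127),(283,105)],0)[:,:2].round(3).tolist(), 'caseTop',px2w(p,[(133,92),(283,85)],.1)[:,:2].round(3).tolist())
        print('feet',px2w(p,[(223,353),(285,346)],0.03)[:,:2].round(4).tolist())
        print('chute',px2w(p,[(216,211)],0.015)[:,:2].round(4).tolist())
E
```

```text
bar conf 0.65 rect [ 453.4 -154.3] [ 36.3 119.6] 88.9 pca 178.8
case [[0.242, 0.52], [0.597, 0.56]] caseTop [[0.249, 0.511], [0.59, 0.488]]
feet [[0.4054, -0.1536], [0.5015, -0.1575]]
chute [[0.4094, 0.1805]]
bar conf 0.73 rect [ 450.9 -156.6] [ 24.7 132.7] 89.0 pca -1.4
```

jog_arm:
  rows: "0.6 -0.31 -0.342 0.1 0 0 1;0.6 -0.31 -0.342 0.1 0 0 1;0.6 -0.31 -0.342 0.1 0 0 1;0.6 -0.31 -0.342 0.1 0 0 1;0.6 -0.31 -0.342 0.1 0 0 1;0.6 -0.31 -0.342 0.1 0 0 1;0.6 -0.31 -0.342 0.1 0 0 1;0.6 -0.31 -0.342 0.1 0 0 1;0.6 -0.31 -0.342 0.1 0 0 1"

```text
time_s: 1.65
position: [0.4543, -0.1554, 0.1948]
tcp_rot: [[0.707, 0.707, 0.001], [0.707, -0.707, -0.0], [0.0, 0.001, -1.0]]
force: [-0.1, 0.0, 0.6]
opening: 0.607
grasp_force: 0.0
```

jog_arm:
  rows: "0.6 0 0 0 0 0 1;0.6 0 0 0 0 0 1;0.6 0 0 0 0 0 1;0.6 0 0 0 0 0 1;0.6 0 0 0 0 0 1;0.6 0 0 0 0 0 1;0.6 0 0 0 0 0 1;0.6 0 0 0 0 0 1;0.6 0 0 0 0 0 1"

```text
time_s: 2.4
position: [0.4549, -0.1545, 0.1948]
tcp_rot: [[1.0, 0.004, 0.001], [0.004, -1.0, -0.0], [0.001, 0.0, -1.0]]
force: [-0.1, -0.2, 0.5]
opening: 0.6
grasp_force: 0.0
```

Run:
```python
from h import *
s,p=look("wrist");print(s['time_s'],s['position'],np.round(s['tcp_rot'],4).tolist(),s['joint_positions'],s['opening'],s['force'])
bar(p,s,0.012);print([ (np.round(d['point'],4),round(d['conf'],2)) for d in spot_point('pull_mid',p)])
cv2.imwrite("pics/w1.png",cv2.cvtColor(p["pixels"],cv2.COLOR_RGB2BGR))
s,p=look("scene")
print([ (np.round(d['point'],4),round(d['conf'],2)) for d in spot_point('dome_top',p)])
```

```text
2.4 [ 0.45485149 -0.15448128  0.19479615] [[1.0, 0.0036, 0.0009], [0.0036, -1.0, -0.0005], [0.0009, 0.0005, -1.0]] [-3.21219053e+01  2.35001199e+01  1.05498817e+02  5.63539198e-03
  5.09426536e+01  5.76708963e+01] 0.5997316300526613 [-0.1493191  -0.22734332  0.4554097 ]
bar conf 0.68 rect [ 451.2 -153.1] [ 23.8 122.3] 89.0 pca 179.0
[(array([ 0.4525, -0.1597,  0.0044]), 0.62)]
[(array([0.4579, 0.1971, 0.0844]), 0.83)]
```

View pics/w1.png

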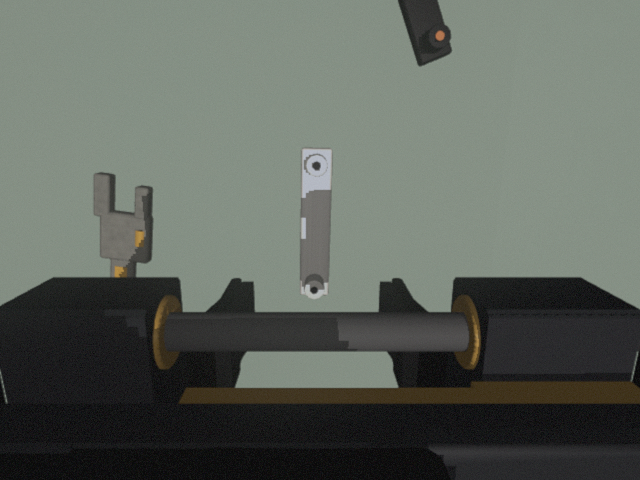

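The wrist view shows the whole bar, upright at u≈316, with foot tops at (316,165) and (314,290). The adjustable tool on the left is clear of the fingers.

Run:
```python
from h import *
s,p=look("wrist")
f=px2w(p,[(316,165),(314,290)],0.030,s)[:,:2];print(f,f.mean(0),np.linalg.norm(f[0]-f[1]))
print(px2w(p,[(316.5,148),(314,297)],0.012,s)[:,:2].mean(0))
```

```text
[[ 0.49986727 -0.15405265]
 [ 0.40335887 -0.15254062]] [ 0.45161307 -0.15329664] 0.09652024403214424
[ 0.45076162 -0.15342703]
```

jog_arm:
  rows: "0.6 -0.007 -0.002 0.07 0 0 0.025;0.6 -0.007 -0.002 0.14 0 0 0.025;0.6 -0.007 -0.002 0.21 0 0 0.025;0.6 -0.007 -0.002 0.26 0 0 0.025;0.6 -0.007 -0.002 0.3 0 0 0.025;0.6 -0.007 -0.002 0.32 0 0 0.025;0.6 -0.007 -0.002 0.33 0 0 0.025;0.6 -0.007 -0.002 0.336 0 0 0.025;0.6 -0.007 -0.002 0.336 0 0 0.025;0.6 -0.007 -0.002 0.336 0 0 0.025"

```text
time_s: 3.53
position: [0.4511, -0.1543, 0.0274]
tcp_rot: [[1.0, -0.019, 0.002], [-0.019, -1.0, -0.001], [0.002, 0.001, -1.0]]
force: [0.1, 0.2, -0.4]
opening: 0.602
grasp_force: 0.0
```

jog_arm:
  rows: "0.15 0 0 0 0 0 0;0.15 0 0 0 0 0 0;0.15 0 0 0 0 0 0;0.15 0 0 0 0 0 0;0.15 0 0 0 0 0 0;0.15 0 0 0 0 0 0;0.15 0 0 0 0 0 0;0.15 0 0 0 0 0 0;0.15 0 0 0 0 0 0;0.15 0 0 0 0 0 0;0.15 0 0 0 0 0 0;0.15 0 0 0 0 0 0"

```text
time_s: 4.53
position: [0.4506, -0.154, 0.0268]
tcp_rot: [[1.0, -0.02, 0.0], [-0.02, -1.0, -0.0], [0.0, 0.0, -1.0]]
force: [0.3, 0.1, 5.5]
opening: 0.27
grasp_force: 30.0
```

jog_arm:
  rows: "0.15 0 0 -0.02 0 0 0;0.15 0 0 -0.06 0 0 0;0.15 0 0 -0.12 0 0 0;0.15 0 0 -0.18 0 0 0;0.15 0 0 -0.24 0 0 0;0.15 0 0 -0.3 0 0 0;0.15 0 0 -0.34 0 0 0;0.15 0 0 -0.36 0 0 0;0.15 0 0 -0.36 0 0 0;0.15 0 0 -0.36 0 0 0"

```text
time_s: 5.37
position: [0.4503, -0.1538, 0.2069]
tcp_rot: [[1.0, -0.02, 0.001], [-0.02, -1.0, -0.0], [0.001, 0.0, -1.0]]
force: [0.0, -0.1, -0.1]
opening: 0.273
grasp_force: 30.0
```

Run:
```python
from h import *
s=bot.read_state();print(s['time_s'],s['position'],np.round(s['tcp_rot'],3).tolist(),s['opening'],s['grasp_force'],s['force'],s['moment'])
ims=[]
for n in("wrist","side"):
    p=capture(n);im=cv2.cvtColor(p["pixels"],cv2.COLOR_RGB2BGR)
    print(n,[ (np.round(d['point'],4),round(d['conf'],2)) for d in spot_point('pull_mid',p)])
    print(n,[ (np.round(d['point'],4),round(d['conf'],2)) for d in spot_point('dome_top',p)])
    ims.append(im)
cv2.imwrite("pics/l.png",cv2.resize(np.hstack([ims[0][100:400,150:470],ims[1][100:400,100:420]]),(800,375)))
```

```text
5.3667 [ 0.45026465 -0.15381403  0.20694696] [[1.0, -0.02, 0.001], [-0.02, -1.0, -0.0], [0.001, 0.0, -1.0]] 0.27250429550193556 29.998943209648132 [ 0.03780121 -0.08992812 -0.10134901] [ 0.06793701  0.08926401 -0.00435875]
wrist [(array([ 0.4543, -0.1557,  0.1851]), 0.58)]
wrist []
side []
side []
```

View pics/l.png

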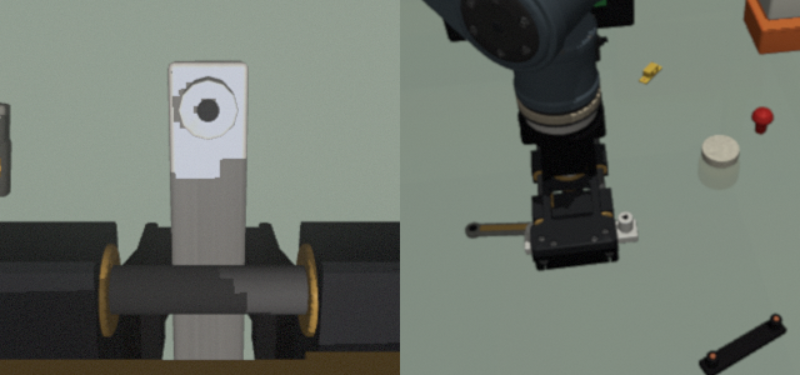

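The bar is held level at mid-length, with the far foot at about (316,186) and the far bar end at v≈150 in the wrist image. Next I'll carry it to a viewing pose beside the dispenser.

jog_arm:
  rows: "0.15 -0.01 -0.04 0 0 0 0;0.15 -0.03 -0.1 0 0 0 0;0.15 -0.05 -0.16 0 0 0 0;0.15 -0.07 -0.22 0 0 0 0;0.15 -0.08 -0.28 0 0 0 0;0.15 -0.08 -0.34 0 0 0 0;0.15 -0.08 -0.4 0 0 0 0;0.15 -0.08 -0.46 0 0 0 0;0.15 -0.08 -0.51 0 0 0 0;0.15 -0.08 -0.55 0 0 0 0;0.15 -0.08 -0.58 0 0 0 0;0.15 -0.08 -0.58 0 0 0 0;0.15 -0.08 -0.58 0 0 0 0;0.15 -0.08 -0.58 0 0 0 0"

```text
time_s: 6.83
position: [0.416, 0.1363, 0.2062]
tcp_rot: [[1.0, -0.019, -0.001], [-0.019, -1.0, -0.0], [-0.001, 0.0, -1.0]]
force: [-0.6, 0.4, -0.7]
opening: 0.269
grasp_force: 30.0
```

Run:
```python
from h import *
s,p=look("wrist");print(s['time_s'],s['position'],np.round(s['tcp_rot'],3).tolist(),s['opening'],s['grasp_force'])
z=s['position'][2]
print('foot',px2w(p,[(315.6,186.4)],z+.0032,s)-s['position'],'end',px2w(p,[(316,149.6)],z-.0148,s)-s['position'])
for l in("dome_top","pull_mid"):print(l,[ (np.round(d['point'],4),round(d['conf'],2)) for d in spot_point(l,p)])
im=cv2.cvtColor(p["pixels"],cv2.COLOR_RGB2BGR)
for d in outline_of("dome_top",p)[:1]:
    m=d["region"].astype(np.uint8);print(cv2.boundingRect(m),d["conf"])
    c=cv2.findContours(m,0,2)[0];cv2.drawContours(im,c,-1,(0,0,255),1)
q=capture("scene")
print('scene',[ (np.round(d['point'],4),round(d['conf'],2)) for d in spot_point("dome_top",q)])
cv2.imwrite("pics/w2.png",im)
```

```text
6.8333 [0.41595741 0.13633185 0.20615369] [[1.0, -0.019, -0.001], [-0.019, -1.0, -0.0], [-0.001, 0.0, -1.0]] 0.2690243576085393 29.998732209205627
foot [[ 0.05053793 -0.00021583  0.0032    ]] end [[ 0.06175306 -0.00056765 -0.0148    ]]
dome_top [(array([0.4573, 0.1945, 0.0845]), 0.72), (array([0.419 , 0.1344, 0.1846]), 0.26)]
pull_mid [(array([0.4192, 0.1315, 0.1867]), 0.65)]
(167, 117, 118, 120) 0.7
scene [(array([0.4578, 0.198 , 0.086 ]), 0.93)]
```

View pics/w2.png

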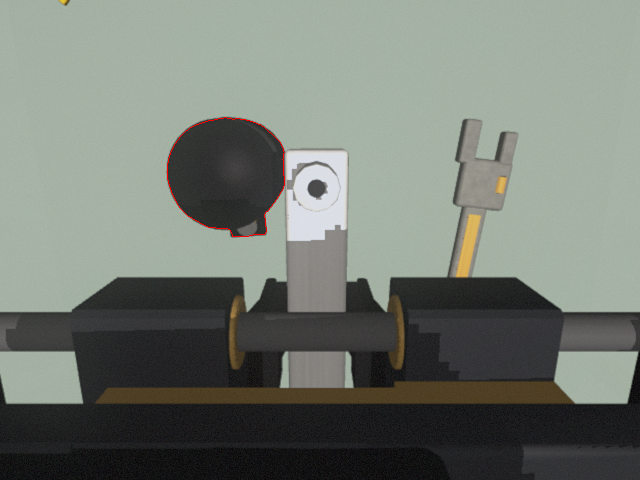

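The dispenser's drum shows as a circle centred near (226,173), with radius about 59 px and the chute toward (247,230). The held bar is beside it.

Run:
```python
from h import *
s,p=look("wrist")
for z in(.065,.072):
    a=px2w(p,[(167,173),(286,173),(226,117),(226,231)],z,s)[:,:2];print(z,a[:2].mean(0),a[2:].mean(0),np.linalg.norm(a[0]-a[1]),np.linalg.norm(a[2]-a[3]))
print(spot_point("dome_top",capture("side"))[:1])
```

```text
0.065 [0.45955387 0.1961965 ] [0.45759012 0.1966831 ] 0.08011543342163277 0.07629555755833527
0.072 [0.46014586 0.19468262] [0.4582309  0.19515713] 0.0781252479558422 0.07440026343993651
[{'point': [0.4581, 0.197, 0.0889], 'conf': 0.55}]
```

jog_arm:
  rows: "0.15 0.03 -0.05 0 0 0 0;0.15 0.06 -0.1 0 0 0 0;0.15 0.078 -0.122 0.02 0 0 0;0.15 0.078 -0.122 0.06 0 0 0;0.15 0.078 -0.122 0.1 0 0 0;0.15 0.078 -0.122 0.135 0 0 0;0.15 0.078 -0.122 0.155 0 0 0;0.15 0.078 -0.122 0.168 0 0 0;0.15 0.078 -0.122 0.172 0 0 0;0.15 0.078 -0.122 0.172 0 0 0;0.15 0.078 -0.122 0.172 0 0 0;0.15 0.078 -0.122 0.172 0 0 0"

```text
time_s: 8.28
position: [0.4571, 0.1971, 0.1214]
tcp_rot: [[1.0, -0.02, 0.002], [-0.02, -1.0, 0.0], [0.002, -0.0, -1.0]]
force: [0.6, -0.3, -1.3]
opening: 0.268
grasp_force: 30.0
```

Run:
```python
from h import *
s=bot.read_state();print(s['time_s'],s['position'],s['force'])
ims=[]
for n in("side","scene","wrist"):
    p=capture(n);im=cv2.cvtColor(p["pixels"],cv2.COLOR_RGB2BGR)
    for l in("dome_top","pull_mid"):print(n,l,[ (np.round(d['point'],4),round(d['conf'],2)) for d in spot_point(l,p)])
    c={"side":(240,170),"scene":(390,165),"wrist":(316,210)}[n]
    u=max(0,c[0]-80);v=max(0,c[1]-110);ims.append(cv2.resize(im[v:v+220,u:u+160],(264,363),interpolation=2))
cv2.imwrite("pics/a.png",np.hstack(ims))
```

```text
8.2833 [0.45705159 0.19708442 0.12140408] [ 0.61472014 -0.29308939 -1.32506258]
side dome_top [(array([0.4595, 0.1926, 0.0879]), 0.69)]
side pull_mid [(array([0.463 , 0.196 , 0.0954]), 0.9)]
scene dome_top [(array([0.4578, 0.2   , 0.0881]), 0.8)]
scene pull_mid [(array([0.4613, 0.198 , 0.1027]), 0.61)]
wrist dome_top []
wrist pull_mid [(array([0.4612, 0.1937, 0.1003]), 0.58)]
```

View pics/a.png

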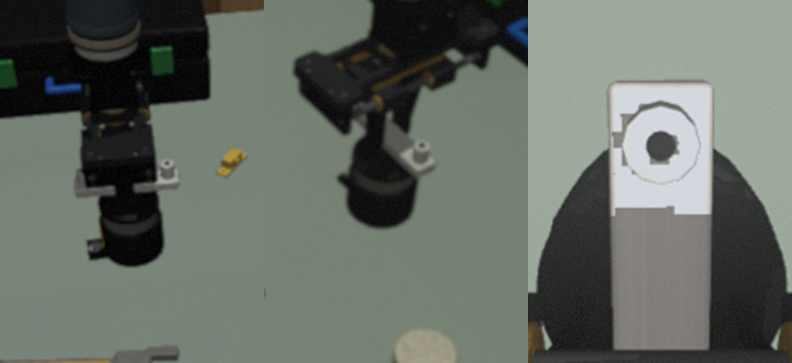

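The bar sits centred over the drum left to right, about 10 mm above it, and the networks put it 3 mm too far in x. I'll correct that and descend slowly.

jog_arm:
  rows: "0.15 -0.003 0 0.004 0 0 0;0.15 -0.006 0 0.008 0 0 0;0.15 -0.006 0 0.012 0 0 0;0.15 -0.006 0 0.014 0 0 0;0.15 -0.006 0 0.015 0 0 0;0.15 -0.006 0 0.016 0 0 0;0.15 -0.006 0 0.016 0 0 0;0.15 -0.006 0 0.016 0 0 0"

```text
time_s: 9.4
position: [0.4534, 0.1971, 0.1126]
tcp_rot: [[1.0, -0.02, 0.0], [-0.02, -1.0, 0.0], [0.0, -0.0, -1.0]]
force: [0.3, -0.7, -0.1]
opening: 0.271
grasp_force: 30.0
```

jog_arm:
  rows: "0.15 0 0 0.001 0 0 0;0.15 0 0 0.001 0 0 0;0.15 0 0 0.001 0 0 0;0.15 0 0 0.001 0 0 0"

```text
time_s: 9.73
position: [0.4534, 0.197, 0.1121]
tcp_rot: [[1.0, -0.02, 0.0], [-0.02, -1.0, -0.0], [0.0, 0.0, -1.0]]
force: [0.0, -0.6, -0.9]
opening: 0.272
grasp_force: 30.0
```

jog_arm:
  rows: "0.15 0 0 0.001 0 0 0;0.15 0 0 0.001 0 0 0;0.15 0 0 0.001 0 0 0;0.15 0 0 0.001 0 0 0"

```text
time_s: 10.07
position: [0.4534, 0.197, 0.1116]
tcp_rot: [[1.0, -0.02, 0.0], [-0.02, -1.0, 0.0], [0.0, -0.0, -1.0]]
force: [-0.4, 0.6, 0.6]
opening: 0.269
grasp_force: 30.0
```

jog_arm:
  rows: "0.15 0 0 0.001 0 0 0;0.15 0 0 0.001 0 0 0;0.15 0 0 0.001 0 0 0;0.15 0 0 0.001 0 0 0"

```text
time_s: 10.4
position: [0.4535, 0.1971, 0.1114]
tcp_rot: [[1.0, -0.02, 0.0], [-0.02, -1.0, 0.0], [0.0, -0.0, -1.0]]
force: [-1.1, -0.2, 5.2]
opening: 0.269
grasp_force: 30.0
```

Contact is made at about 5 N, where I expected it. I'll open gently.

jog_arm:
  rows: "0.27 0 0 0 0 0 0;0.28 0 0 0 0 0 0;0.29 0 0 0 0 0 0;0.3 0 0 0 0 0 0;0.31 0 0 0 0 0 0;0.32 0 0 0 0 0 0;0.33 0 0 0 0 0 0;0.34 0 0 0 0 0 0;0.35 0 0 0 0 0 0;0.35 0 0 0 0 0 0;0.35 0 0 0 0 0 0;0.35 0 0 0 0 0 0"

```text
time_s: 11.4
position: [0.4534, 0.197, 0.1111]
tcp_rot: [[1.0, -0.02, 0.0], [-0.02, -1.0, 0.0], [0.0, -0.0, -1.0]]
force: [-0.4, 0.6, 0.0]
opening: 0.35
grasp_force: 0.0
```

Run:
```python
from h import *
s=bot.read_state();print(s['time_s'],s['position'],s['force'],s['opening'])
ims=[]
for n in("side","scene","wrist"):
    p=capture(n);im=cv2.cvtColor(p["pixels"],cv2.COLOR_RGB2BGR)
    for l in("dome_top","pull_mid"):print(n,l,[ (np.round(d['point'],4),round(d['conf'],2)) for d in spot_point(l,p)])
    c={"side":(240,170),"scene":(390,165),"wrist":(316,210)}[n]
    u=max(0,c[0]-80);v=max(0,c[1]-110);ims.append(cv2.resize(im[v:v+220,u:u+160],(264,363),interpolation=2))
cv2.imwrite("pics/b.png",np.hstack(ims))
```

```text
11.4 [0.45337224 0.19704516 0.11105367] [-0.42189339  0.58490179  0.04404245] 0.35005068745742063
side dome_top [(array([0.4576, 0.1937, 0.0869]), 0.81)]
side pull_mid []
scene dome_top [(array([0.4593, 0.1981, 0.0846]), 0.67)]
scene pull_mid [(array([0.4571, 0.1988, 0.0923]), 0.63)]
wrist dome_top []
wrist pull_mid [(array([0.4573, 0.1949, 0.0876]), 0.72)]
```

View pics/b.png

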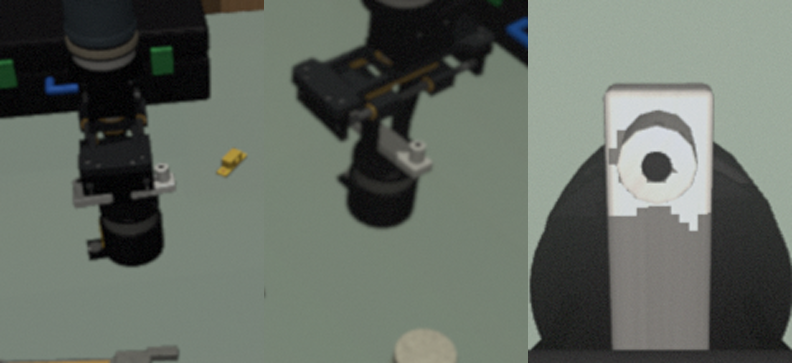

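The bar stays on the dome after release. In the wrist view its end is at crop v≈86 and the foot centre at v≈166, so it leans somewhat toward the robot. I'll estimate the tilt before withdrawing.

Run:
```python
from h import *
from scipy.optimize import least_squares
s,p=look("wrist");R,t=cam(p,s);print(s['time_s'])
g=cv2.cvtColor(p["pixels"],cv2.COLOR_RGB2GRAY)
# foot hole: dark blob in the bar column
sub=(g[150:240,290:345]<90).astype(np.uint8);n,_,st,ce=cv2.connectedComponentsWithStats(sub)
for i in range(1,n):
    if st[i,4]>40:print('blob',ce[i]+[290,150],st[i].tolist())
col=g[120:175,300:330].mean(1);print('end v',120+np.argmax(np.abs(np.diff(col))),np.round(col[20:45]).tolist())
def proj(x,th,X,Z,mz=.091):
    w=np.array([x+X*np.cos(th)-Z*np.sin(th),.197,mz+X*np.sin(th)+Z*np.cos(th)])
    c=R@w+t;return p["fy"]*c[1]/c[2]+p["cy"]
for ve,vf in((152.1,200.6),(150.6,200.6),(152.1,198)):
    r=least_squares(lambda q:[proj(q[0],q[1],.06,.006)-ve,proj(q[0],q[1],.048,.024)-vf],[.456,0.])
    print(ve,vf,r.x[0],np.degrees(r.x[1]))
```

```text
11.85
blob [313.83127572 200.66255144] [16, 42, 17, 18, 243]
end v 154 [163.0, 164.0, 164.0, 164.0, 164.0, 164.0, 164.0, 164.0, 164.0, 160.0, 139.0, 111.0, 113.0, 122.0, 147.0, 177.0, 196.0, 202.0, 209.0, 213.0, 214.0, 213.0, 213.0, 213.0, 213.0]
152.1 200.6 0.45597051914858033 7.80296480835297
150.6 200.6 0.45689035762267094 9.202325670910989
152.1 198 0.45536359822211303 5.529152506602823
```

The bar is steady at about 8° tilt, inside the 15° limit. I'll open wider, then withdraw straight up and check.

jog_arm:
  rows: "0.4 0 0 0 0 0 0;0.45 0 0 0 0 0 0;0.5 0 0 0 0 0 0;0.5 0 0 -0.01 0 0 0;0.5 0 0 -0.03 0 0 0;0.5 0 0 -0.06 0 0 0;0.5 0 0 -0.1 0 0 0;0.5 0 0 -0.15 0 0 0;0.5 0 0 -0.2 0 0 0;0.5 0 0 -0.24 0 0 0;0.5 0 0 -0.24 0 0 0;0.5 0 0 -0.24 0 0 0;0.5 0 0 -0.24 0 0 0;0.5 0 0 -0.24 0 0 0"

```text
time_s: 13.07
position: [0.4524, 0.1968, 0.2301]
tcp_rot: [[1.0, -0.02, -0.003], [-0.02, -1.0, -0.0], [-0.003, 0.001, -1.0]]
force: [-0.3, 1.0, -0.2]
opening: 0.496
grasp_force: 0.0
```

Run:
```python
from h import *
ims=[]
s=bot.read_state();print(s['time_s'],s['position'],s['force'])
for n in("side","scene","wrist"):
    p=capture(n);im=cv2.cvtColor(p["pixels"],cv2.COLOR_RGB2BGR)
    for l in("dome_top","pull_mid"):print(n,l,[ (np.round(d['point'],4),round(d['conf'],2)) for d in spot_point(l,p)])
    c={"side":(240,180),"scene":(385,165),"wrist":(316,210)}[n]
    h=60 if n!="wrist" else 120
    ims.append(cv2.resize(im[c[1]-h:c[1]+h,c[0]-h:c[0]+h],(264,264),interpolation=2))
cv2.imwrite("pics/c.png",np.hstack(ims))
```

```text
13.0667 [0.45238688 0.19683546 0.23012746] [-0.31198369  0.9594979  -0.19946753]
side dome_top [(array([0.4583, 0.1928, 0.0892]), 0.95)]
side pull_mid [(array([0.4606, 0.1952, 0.0871]), 0.73)]
scene dome_top [(array([0.4604, 0.1972, 0.0871]), 0.92)]
scene pull_mid [(array([0.4575, 0.198 , 0.0941]), 0.58)]
wrist dome_top []
wrist pull_mid [(array([0.4542, 0.1943, 0.0881]), 0.56)]
```

View pics/c.png

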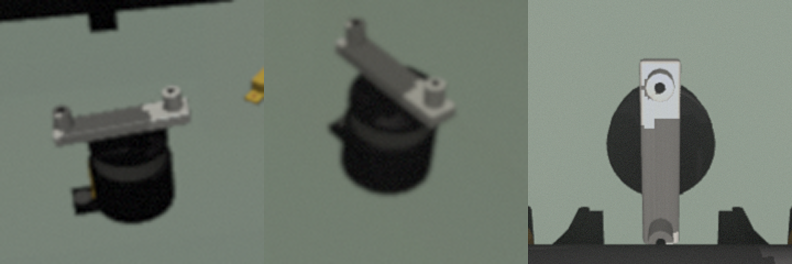

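The bar balances alone on the dome, feet up and clear of the open fingers. The side view has the foot tops at about (209,171) and (258,162). I'll make one tilt check from both feet.

Run:
```python
from h import *
from scipy.optimize import least_squares
from scipy.spatial.transform import Rotation as Ro
s,pw=look("wrist");ps=capture("side")
obs=[(pw,s,.048,(315.1,170)),(pw,s,-.048,(316.9,309)),(ps,None,-.048,(208.6,170.9)),(ps,None,.048,(258.2,161.8))]
def f(q):
    r=[]
    for p,st,X,uv in obs:
        R,t=cam(p,st);w=q[:3]+Ro.from_euler('zyx',[q[4],-q[3],q[5]]).apply([X,0,.024]);c=R@w+t
        r+=[p["fx"]*c[0]/c[2]+p["cx"]-uv[0],p["fy"]*c[1]/c[2]+p["cy"]-uv[1]]
    return np.r_[r,q[5]*30, (q[2]-.091)*200]
r=least_squares(f,[.456,.197,.091,0,0,0]);print(s['time_s'],r.x[:3],np.degrees(r.x[3:]),r.fun.round(1))
```

```text
13.5167 [0.45448845 0.19764262 0.08714371] [ 5.80614620e+00 -4.32643862e-01  1.79972371e-04] [ 0.1 -0.6  0.1 -0.5 -1.8 -0.5 -1.4 -0.3  0.  -0.8]
```

Tilt is about 6° and the offset about 5 mm, both well within limits. I'll wait briefly for it to settle and hand in.

jog_arm:
  rows: "0.5 0 0 0 0 0 0;0.5 0 0 0 0 0 0;0.5 0 0 0 0 0 0;0.5 0 0 0 0 0 0;0.5 0 0 0 0 0 0;0.5 0 0 0 0 0 0;0.5 0 0 0 0 0 0;0.5 0 0 0 0 0 0;0.5 0 0 0 0 0 0;0.5 0 0 0 0 0 0;0.5 0 0 0 0 0 0;0.5 0 0 0 0 0 0"

```text
time_s: 14.62
position: [0.4534, 0.197, 0.231]
tcp_rot: [[1.0, -0.02, -0.0], [-0.02, -1.0, 0.0], [-0.0, -0.0, -1.0]]
force: [0.1, 0.0, 0.1]
opening: 0.503
grasp_force: 0.0
```

```bash
python3 -c "
from rig import bot;print(bot.hand_in())"
```

```text
the job is handed in; nothing more can be done
None
```

I handed in the job at about 14.6 s with the aluminium pull balanced feet-up on the dispenser's dome, tilted about 6° and about 5 mm off centre by my camera fit, the arm clear of it; the hand-in call returned no verdict.

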